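Close the sample-gas filter

ROBOT

A 7-joint arm with a two-finger parallel gripper is mounted at the origin on the work surface. World frame = base frame: x ahead of the robot, y to its left, z up, the work surface at z = 0. Lengths are in m, angles in rad, forces in N, time in s.
With the tool pointing down it reaches from about 0.425 to 0.95 m from the base axis. Payload 4.7 kg.
Tool frame: the origin (TCP) lies on the centre line of the jaws, within the pads' length; the fingertips stand 11 mm ahead of it and the grasp point (between the pads) lies 8 mm behind it; z points along the fingers, y is the direction in which the jaws open and shut (so a half turn about z gives the same grasp; the last joint's range is limited). The gripper opens to 87 mm and grips with 3 to 60 N. Pads are 19 mm wide; open, the fingers measure 117 mm over their backs; the gripper's body (75 mm by 190 mm) begins 51 mm behind the grasp point.
Start: joints at [1.294, 0.469, -0.049, 1.532, 0.024, 1.141, -0.082], TCP at [0.166, -0.654, 0.234] pointing down, gripper open.
Joint ranges: [-2.59, 2.59], [-0.33, 1.99], [-1.39, 1.29], [0.1, 2.45], [-1.04, 4.18], [0.21, 1.99], [-2.66, 2.66]. Speed limits (rad/s): [2.57, 2.57, 3.14, 3.14, 3.14, 3.14, 3.14].

INTERFACE

Orientations are given as a unit quaternion [w, x, y, z].
In Python, from cell import arm gives the robot as it stands.
- The arm moves only by the tool apply_moves, never from a script. Its argument "increments" is a list of rows, each a list of 2 entries, a list of its own where there are three numbers: the shift along the tool's x, y, z in cm, then the turn, a rotation vector about the tool's x, y, z in degrees. A call has 1 to 8 rows; each row shifts and turns the commanded pose from where the row before left it, along the tool's axes as they then stand; what a row does not reach is not made up. A row lasts 1/10 s, in which the tool goes at most 50 mm and 8.59 degrees, less where a joint would pass 70% of its speed; a pose out of reach is approached as far as the arm can. A call is refused whole if a number of a shift passes 5 or a number of a turn 8.59, either way. A call with a gripper value outside its range is refused whole. "jaw" is the finger opening in cm, from 0 to 8.7, set as the call begins (left out, the last holds). The fingers move at their own pace and stop on an object; the grip force is fixed at half the most. Time passes only in rows, so rows that do not move let the fingers close. It gives the time, the measured TCP pose, the force and the opening at its end, in the units of the state.
- arm.get_obs(): the state, without advancing time (a new reading comes with each control period).
- arm.camera(name): name is "scene" or "top" or "wrist"; returns the picture (384x512x3 uint8, red, green, blue); there is no depth.
- arm.calibration(name): a dict with "K" (3x3 intrinsics, pixels), "pose" (4x4, takes a point from camera to world coordinates). Camera axes: x right, y down, z forward; pixel columns grow to the right and rows downward; lengths in m; the calibration is good to about 2 mm. A picture is of the moment at which its call begins: read the wrist's pose just before it. calibration takes no time and is no camera call; for the wrist camera it gives the pose at the moment of the call.
- arm.close_job(): hands the job in, once; it reports no verdict.
The state is a dict: "t": time; "joint_pos": joint angles; "joint_velocities": joint speeds; "joint_efforts": joint torques, N m; "ee_pos": TCP position; "tcp_rot": TCP orientation; "ft_force": force on the tool from outside, world axes, zero at the start; "ft_torque": the same for the moment, N m; "finger_gap": finger opening in m.
Only numpy, scipy, OpenCV 4.12 (cv2) and the standard library are available. Lean on these libraries where they do the work, as an engineer would, in place of code of your own. Each camera call takes 0.05 s, during which the arm holds its last target. There are 200 camera calls.

TASK

Close the sample-gas filter: set its blue bar-handled cap level on the open threaded neck, turn it gently backward (counter-clockwise) until you feel it drop off the thread starts, then screw it forward (clockwise) until it is fully home and snug, and let go. Never force it: no hard pressing or turning against a jam, and the housing must not be twisted round in its clamp. Leave the other things on the bench where they are.

Things in the scene. Friction and masses are not known exactly. Their poses are not given: they have to be found in the camera images.
- cap_bar (a point): The filter's cap, blue, 0.12 kg, standing mouth-down on the bench: round, 62 mm across and 25 mm high, with an upright grip bar on top, 52 mm long, 14 mm thick, 24 mm high (49 mm over all). This point is the middle of the bar, 12 mm above the disc and 37 mm above the bench; x along the bar, z up. Inside the skirt's lower edge are three lugs, 120 degrees apart, hidden from above.
- cap_seat (a point): Centre of the underside of the cap's disc, the face that seats on the neck's lip: 18 mm below cap_bar, 19 mm above the skirt's lower edge, where the lugs are. z up.
- cap: The same cap; origin at the centre of the skirt's lower edge, x along the bar, z up.
- lip (a point): Centre of the top of the filter's open neck, 150 mm above the bench, z up. The lip is 40 mm across with a tapered edge; the lugs pass round it with 1.3 mm of play. Height of cap_seat over lip: 13 mm while the lugs ride on the thread ridges (16 mm if they stand on the ridges' raised blunt ends), 5 mm once dropped into the mouths between them, 0 when home.
- thread (a point): Point on the neck's axis level with the ridge tops, 6 mm below lip. Right-hand three-start thread; ridges are 49 mm across, the mouths 22 degrees wide, the lugs 12. Where the mouths lie round the neck differs each time and is not given; turning backward finds one within 2.1 rad. Forward before the drop, the lugs jam on the blunt ends; further back after it, they meet a wall.
- cap_centre (a point): Middle of the cap half-way up, 12.5 mm below cap_bar. After the drop the cap comes down 4.5 mm per rad of clockwise turn until its seat meets the lip; another 0.2 to 0.4 rad makes it snug (the turning moment then rises steeply, some 0.2 N m per 0.1 rad): 1.2 to 1.8 rad in all.
- port (a point): End of a brass side fitting of the housing, 50 mm from the filter's axis, 114 mm above the bench; it shows whether the housing twists.
- housing: Clear filter bowl (62 mm across) with grey metal head (70 mm across, top 128 mm above the bench), upright, two side fittings, held in a clamp on a dark base plate 130 x 120 mm; z up on its axis, origin on the axis at bench level. It slips round in the clamp above about 0.6 N m; the cap is snug at 0.15 to 0.3 N m.
- grease_jar: Bystander: white jar with a black lid, 55 mm across, 40 mm high; origin under its base.
- spare_element: Bystander: white spare filter element standing upright, 35 mm across, 72 mm high; origin under its base.
- needle_valve: Bystander: steel needle valve lying flat, 106 mm long and 24 mm high, black knob at one side; origin under its middle.
- wrench: Bystander: steel open-ended wrench lying flat; origin under its middle.
- blank_cap: Bystander: small plain blue protective cap, 36 mm across, 22 mm high, no bar; not the filter's cap.
- gas_bottle: Bystander: standing pale grey gas bottle with blue band and black collar, 76 mm across, 243 mm high; origin under its base.
Things that resemble listed ones, but are neither listed nor needed, are in the scene too. Leave any red look-alike of the cap alone.

How it is judged:
On the way:
1. the cap sits level and centred on the neck (horizontal distance between cap_seat and lip below 0.004 m and z of cap_seat in the frame of lip below 0.018 m and angle between cap_seat's own z axis and vertical below 0.1 rad), for 0.1 s.
At the end, for the whole second after the job is handed in: the cap is level, centred within 3 mm and fully home on the neck (its seat within 1.5 mm of the lip), snug (it grips the thread with over 4 N, more than its weight) and at rest (z of cap_seat in the frame of lip below 0.0015 m and horizontal distance between cap_seat and lip below 0.003 m and angle between cap_seat's own z axis and vertical below 0.05 rad and contact force between cap and housing above 4 N and linear speed of cap below 0.01 m/s); the robot touches nothing.
It fails at once if the filter housing is twisted round in its clamp (its port moves over 7 mm, about 8 degrees) (distance of port from where it was at the start of the episode above 0.007 m).
It fails at once if the cap is forced on the neck with over 60 N (all contact forces summed) before it is home (pressed or turned against a jam: cross-threading) (z of cap_seat in the frame of lip above 0.003 m and contact force between cap and housing above 60 N).
It fails at once if the cap is overtightened (over 100 N, summed) (contact force between cap and housing above 100 N).
It fails at once if the cap is put on the neck crooked (over 11 degrees) (horizontal distance between cap_seat and lip below 0.015 m and z of cap_seat in the frame of lip below 0.018 m and angle between cap_seat's own z axis and vertical above 0.2 rad).
It fails at once if another thing on the bench is moved over 2 cm (distance of any of grease_jar, spare_element, needle_valve, wrench, blank_cap, gas_bottle from where it was at the start of the episode above 0.02 m).
It also fails if it takes over 70 s, if anything falls off the work surface, if the arm or the gripper's body presses on something with over 40 N, if the wrist force passes 120 N, or if a joint passes its speed limit or range.

## Working session

There is one attempt and no reset: what is moved stays moved. The work goes in short steps, Python scripts to look and compute and a tool call to move; the robot and the scene stay as the last step left them, time stands still between calls to the robot, and variables do not carry over. Pictures are saved under pics/ and viewed, about 8 in all and at most 12, crops included, and the job is handed in when it is done.

Besides the shell and the picture viewer there is one more tool, called as name(argument=value, ...) on one line, values as JSON. apply_moves: Moves the arm, as the interface text tells. Its arguments: {"type":"object","properties":{"increments":{"type":"array"},"jaw":{"type":"number"}},"required":["increments"]}

```bash
ls; mkdir -p pics; python3 - <<'E'
from cell import arm
import cv2,numpy as np
print(arm.get_obs())
for n in ("scene","top"):
    im=arm.camera(n); cv2.imwrite(f"pics/{n}0.png",im[:,:,::-1]); c=arm.calibration(n); print(n,c["K"].round(1).tolist(),c["pose"].round(3).tolist())
a=cv2.imread("pics/scene0.png");b=cv2.imread("pics/top0.png")
cv2.imwrite("pics/both0.png",cv2.resize(np.vstack([a,b]),None,fx=.78,fy=.78))
E
```

```text
pics
{'t': 0.0, 'joint_pos': array([ 1.29411515,  0.46947819, -0.04860836,  1.53368304,  0.02411956,
        1.14098842, -0.08231128]), 'joint_velocities': array([ 0.00078517,  0.00036826, -0.00202183, -0.00015987, -0.00046802,
       -0.00056078, -0.00034272]), 'joint_efforts': array([-5.40189594e-04, -5.07988286e+01, -8.12480506e-02, -2.36161476e+01,
       -6.15340588e-02,  3.80472920e-02,  1.67014032e-04]), 'ee_pos': array([ 0.16541932, -0.65382651,  0.23247929]), 'tcp_rot': array([-9.71699342e-04,  9.92332404e-01,  1.23593810e-01, -1.62931316e-04]), 'ft_force': array([0.02311315, 0.65562578, 0.05903535]), 'ft_torque': array([ 0.0412284 , -0.0194555 ,  0.03120127]), 'finger_gap': 0.08686694239693067}
scene [[379.2, 0.0, 256.0], [0.0, 379.2, 191.1], [0.0, 0.0, 1.0]] [[0.769, 0.466, -0.438, 0.996], [0.639, -0.557, 0.53, -0.51], [0.003, -0.688, -0.726, 0.858], [0.0, 0.0, 0.0, 1.0]]
top [[376.9, 0.0, 257.4], [0.0, 376.9, 187.7], [0.0, 0.0, 1.0]] [[-0.014, -0.994, 0.108, 0.431], [-1.0, 0.014, -0.008, 0.044], [0.006, -0.108, -0.994, 1.346], [0.0, 0.0, 0.0, 1.0]]
```

View pics/top0.png

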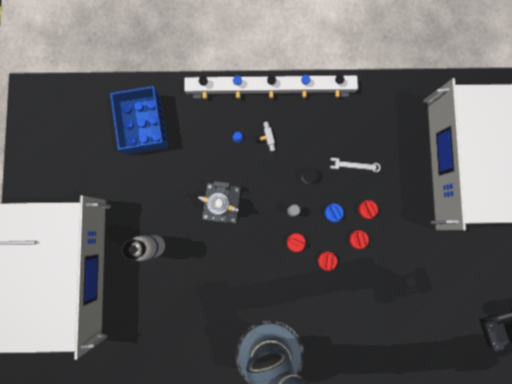

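View pics/scene0.png

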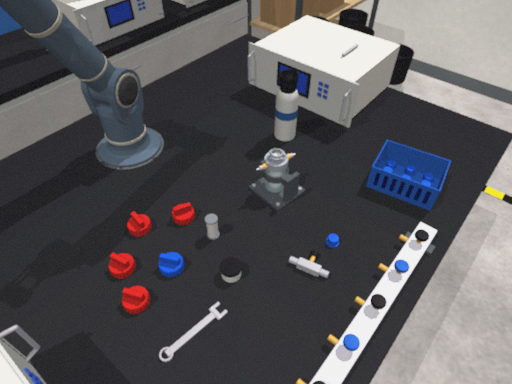

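The top view shows the blue cap at (334,212) among red ones, with the housing at (220,203) and the spare element at (293,210). Next I'll measure the cap and neck.

```bash
cat > h.py <<'E'
import numpy as np,cv2
from scipy.spatial.transform import Rotation as R
def plane(c,px,z):
    K,T=c["K"],c["pose"]; px=np.atleast_2d(px).astype(float)
    d=np.c_[(px-[K[0,2],K[1,2]])/[K[0,0],K[1,1]],np.ones(len(px))]@T[:3,:3].T
    return (T[:3,3]+d*((z-T[2,3])/d[:,2])[:,None])
def proj(c,P):
    K,T=c["K"],c["pose"]; q=(np.atleast_2d(P)-T[:3,3])@T[:3,:3]; q=q@K.T; return q[:,:2]/q[:,2:]
def blue(im):
    h=cv2.cvtColor(im,cv2.COLOR_BGR2HSV); return cv2.inRange(h,(105,120,60),(125,255,255))
def blobs(m,amin=60):
    n,l,s,c=cv2.connectedComponentsWithStats(m); return [(c[i].round(1).tolist(),s[i].tolist()) for i in range(1,n) if s[i,4]>amin]
E
python3 - <<'E'
from h import *; from cell import arm
for n in("top","scene"):
    im=cv2.imread(f"pics/{n}0.png");c=arm.calibration(n)
    for b in blobs(blue(im),30): print(n,b,plane(c,b[0],.03).round(4).tolist())
c=arm.calibration("top");print("neck",plane(c,[219,203],.15),"reds",plane(c,[[369,209],[359,239],[327,261],[296,242],[293,210]],.03).round(3).tolist())
t=cv2.imread("pics/top0.png");s=cv2.imread("pics/scene0.png")
k=lambda a:cv2.resize(a,(400,300),interpolation=cv2.INTER_CUBIC)
cv2.imwrite("pics/z1.png",np.vstack([np.hstack([k(t[182:242,294:374]),k(t[173:233,180:260])]),np.hstack([k(s[230:290,130:210]),k(s[140:200,235:315])])]))
E
```

```text
top ([236.9, 79.0], [233, 75, 8, 9, 60]) [[0.9715, 0.1018, 0.03]]
top ([305.4, 78.5], [302, 74, 8, 10, 64]) [[0.9705, -0.1467, 0.03]]
top ([137.5, 119.8], [110, 86, 58, 68, 3058]) [[0.8242, 0.4584, 0.03]]
top ([237.3, 136.5], [232, 131, 12, 12, 110]) [[0.7587, 0.1022, 0.03]]
top ([444.4, 150.8], [437, 130, 16, 42, 517]) [[0.6972, -0.6347, 0.03]]
top ([448.2, 186.3], [444, 184, 9, 5, 32]) [[0.5699, -0.6394, 0.03]]
top ([333.7, 212.4], [324, 203, 20, 20, 324]) [[0.4837, -0.2319, 0.03]]
top ([90.5, 279.0], [85, 258, 12, 43, 461]) [[0.2686, 0.6074, 0.03]]
scene ([119.3, 12.5], [106, 0, 27, 25, 424]) [[-0.9213, 0.644, 0.03]]
scene ([7.2, 22.5], [0, 6, 22, 29, 342]) [[-1.2562, 0.1929, 0.03]]
scene ([283.3, 67.8], [279, 64, 13, 8, 56]) [[0.1163, 0.7387, 0.03]]
scene ([301.6, 82.6], [296, 71, 12, 24, 209]) [[0.2472, 0.69, 0.03]]
scene ([285.9, 115.5], [275, 110, 23, 10, 131]) [[0.3353, 0.4631, 0.03]]
scene ([408.3, 173.8], [366, 139, 86, 72, 3799]) [[0.817, 0.4604, 0.03]]
scene ([332.4, 240.2], [325, 233, 15, 15, 173]) [[0.77, 0.087, 0.03]]
scene ([170.6, 263.8], [158, 251, 27, 27, 574]) [[0.4931, -0.2401, 0.03]]
scene ([401.2, 265.6], [395, 260, 14, 12, 131]) [[0.9464, 0.1312, 0.03]]
scene ([350.8, 341.8], [344, 334, 15, 16, 195]) [[0.9461, -0.121, 0.03]]
scene ([33.0, 376.7], [24, 368, 18, 16, 97]) [[0.4812, -0.6017, 0.03]]
neck [[0.51391699 0.15691379 0.15      ]] reds [[0.494, -0.356, 0.03], [0.39, -0.316, 0.03], [0.317, -0.203, 0.03], [0.383, -0.098, 0.03], [0.494, -0.09, 0.03]]
```

View pics/z1.png

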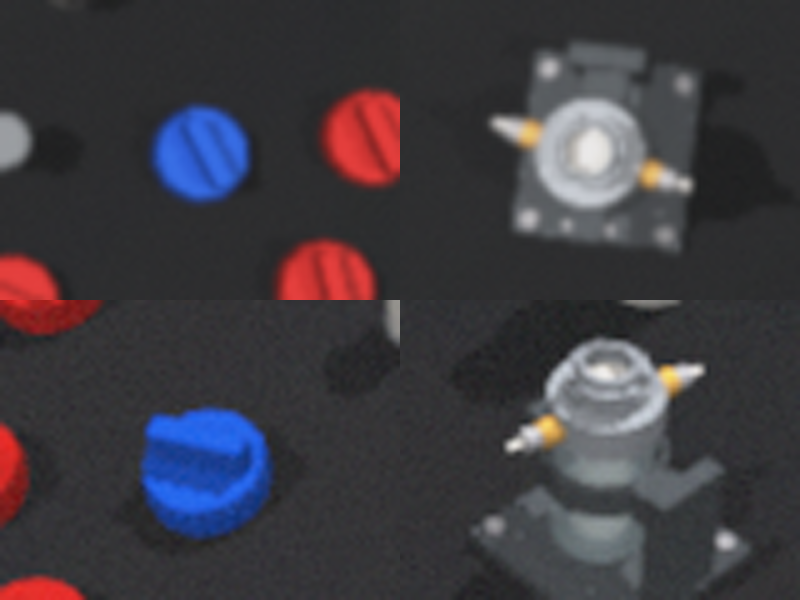

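The zoom shows the cap bar running about 29° from world x, and the neck is open. The cap is near (0.486,-0.234) and the neck near (0.514,0.157). I'll move over the cap.

apply_moves(increments=[[[3.5,-2.8,0],[0,0,0]],[[3.5,-2.8,0],[0,0,0]],[[3.5,-2.8,0],[0,0,0]],[[3.5,-2.8,0],[0,0,0]],[[3.5,-2.8,0],[0,0,0]],[[3.5,-2.8,0],[0,0,0]],[[3.5,-2.8,0],[0,0,0]],[[3.5,-2.8,0],[0,0,0]]])

```text
t: 0.9
ee_pos: [0.3827, -0.3668, 0.2334]
tcp_rot: [-0.0, 0.992, 0.123, -0.0]
ft_force: [0.7, -0.8, 0.4]
finger_gap: 0.0872
```

apply_moves(increments=[[[3.4,-2.5,0],[0,0,0]],[[3.3,-2.5,0],[0,0,0]],[[3.3,-2.5,0],[0,0,0]],[[3.3,-2.5,0],[0,0,0]],[[0,0,0],[0,0,-7.5]],[[0,0,0],[0,0,-7.5]],[[0,0,0],[0,0,0]],[[0,0,0],[0,0,0]]])

```text
t: 1.7
ee_pos: [0.4862, -0.2392, 0.2333]
tcp_rot: [-0.0, 0.968, 0.25, -0.0]
ft_force: [0.8, -0.8, 0.4]
finger_gap: 0.0866
```

```bash
python3 - <<'E'
from h import *; from cell import arm
o=arm.get_obs();c=arm.calibration("wrist");im=arm.camera("wrist")[:,:,::-1];cv2.imwrite("pics/w1.png",im)
q=o["tcp_rot"];print(o["t"],o["ee_pos"],R.from_quat(q,scalar_first=True).as_matrix().round(3).tolist(),o["joint_pos"].round(3),o["ft_force"].round(2))
print(c["K"].round(1).tolist(),c["pose"].round(3).tolist())
for b in blobs(blue(im),100): print(b,plane(c,b[0],.03))
E
```

```text
1.7 [ 0.4861547  -0.23919132  0.23326573] [[0.875, 0.485, -0.001], [0.485, -0.875, 0.0], [-0.0, -0.0, -1.0]] [ 0.652  0.273 -0.331  1.836  0.101  1.049 -0.782] [ 0.78 -0.76  0.4 ]
[[274.3, 0.0, 256.0], [0.0, 274.3, 191.9], [0.0, 0.0, 1.0]] [[0.484, -0.835, -0.261, 0.557], [-0.875, -0.462, -0.144, -0.199], [-0.0, 0.298, -0.955, 0.384], [0.0, 0.0, 0.0, 1.0]]
([255.9, 168.2], [228, 144, 50, 51, 504]) [[ 0.48914004 -0.23615532  0.03      ]]
```

View pics/w1.png

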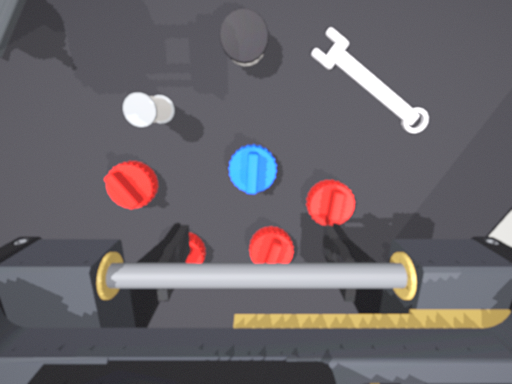

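The wrist view shows the blue cap at about (253,169) with its bar vertical, so the tool is already aligned with it. I'll refine both centre and angle.

```bash
python3 - <<'E'
from h import *; from cell import arm
c=arm.calibration("wrist");im=cv2.imread("pics/w1.png")
h=cv2.cvtColor(im,cv2.COLOR_BGR2HSV);m=cv2.inRange(h,(95,100,60),(125,255,255))
cs,_=cv2.findContours(m,cv2.RETR_EXTERNAL,cv2.CHAIN_APPROX_NONE);k=max(cs,key=cv2.contourArea)
print(cv2.minEnclosingCircle(k),cv2.boundingRect(k),cv2.contourArea(k))
# low edge of image = nearer camera ; rim disc points at z=.025
(x,y),r=cv2.minEnclosingCircle(k)
P=plane(c,k[:,0],.025)[:,:2].astype(np.float32);(cx,cy),rr=cv2.minEnclosingCircle(P);print("circ z=.025",cx,cy,rr,cv2.fitEllipse(P))
print("predict top disc ctr px",proj(c,[[cx,cy,.025],[cx,cy,.049],[cx,cy,0]]))
g=im[135:205,215:295];cv2.imwrite("pics/w1z.png",cv2.resize(g,(640,560),interpolation=cv2.INTER_CUBIC))
E
```

```text
((251.97288513183594, 168.7321014404297), 25.752695083618164) (227, 143, 51, 52) 1910.5
circ z=.025 0.4838780462741852 -0.23245353996753693 0.035239461809396744 ((0.4843950867652893, -0.23340848088264465), (0.06571431457996368, 0.06782415509223938), 116.6450424194336)
predict top disc ctr px [[251.47683261 169.40717903]
 [251.17250966 173.61177849]
 [251.75591394 165.55132386]]
```

View pics/w1z.png

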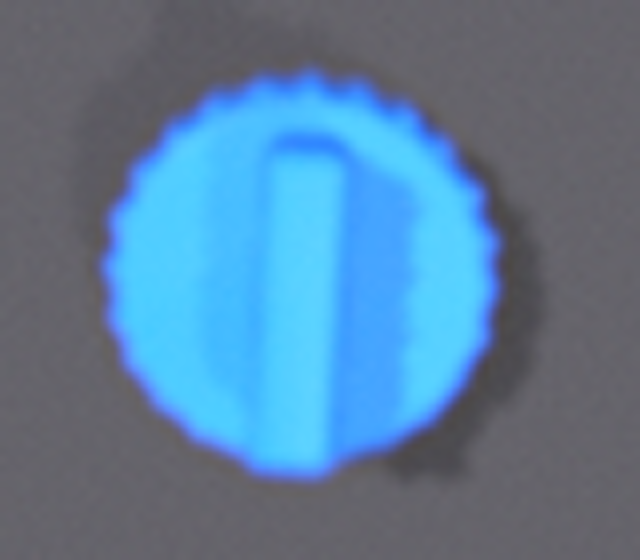

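```bash
python3 - <<'E'
from h import *; from cell import arm
c=arm.calibration("wrist");o=arm.get_obs()
P=plane(c,[[253.5,153.5],[251.6,193.7]],.049);d=P[0]-P[1]
print(P.mean(0),np.linalg.norm(d),np.degrees(np.arctan2(d[1],d[0])))
M=R.from_quat(o["tcp_rot"],scalar_first=True).as_matrix()
print("tool x ang",np.degrees(np.arctan2(M[1,0],M[0,0])))
for t in(P.mean(0)[:2],[.4842,-.2332]): print((M.T@(np.r_[t,.1]-o["ee_pos"])*100).round(2))
E
```

```text
[ 0.48420684 -0.2342143   0.049     ] 0.05185860021048878 26.119629556478312
tool x ang 29.02273516424427
[ 0.08 -0.54 13.33]
[ 0.13 -0.63 13.33]
```

apply_moves(increments=[[[0.1,-0.55,3],[0,0,0]],[[0,0,3],[0,0,2.9]],[[0,0,3],[0,0,0]],[[0,0,3],[0,0,0]],[[0,0,3],[0,0,0]],[[0,0,2],[0,0,0]],[[0,0,0],[0,0,0]],[[0,0,0],[0,0,0]]], jaw=5)

```text
t: 2.55
ee_pos: [0.4849, -0.234, 0.0638]
tcp_rot: [0.0, 0.974, 0.227, 0.0]
ft_force: [0.5, -0.1, -0.5]
finger_gap: 0.0504
```

```bash
python3 - <<'E'
from h import *; from cell import arm
o=arm.get_obs();print(o["ee_pos"],o["ft_force"],o["finger_gap"]);cv2.imwrite("pics/w2.png",arm.camera("wrist")[:,:,::-1])
E
```

```text
[ 0.48488258 -0.23397111  0.06384905] [ 0.5200186  -0.11952832 -0.45212085] 0.050378608652958796
```

View pics/w2.png

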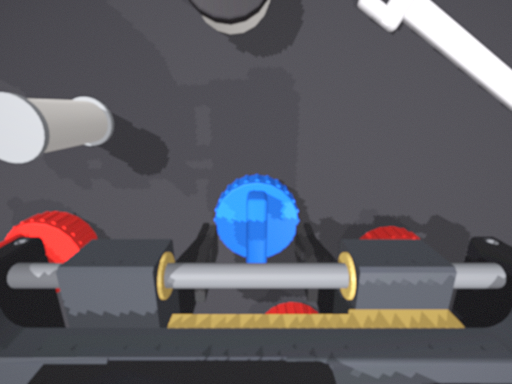

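The bar is centred between the fingers at about x=257. Descend and grip.

apply_moves(increments=[[[0,0,1],[0,0,0]],[[0,0,1],[0,0,0]],[[0,0,0.5],[0,0,0]],[[0,0,0],[0,0,0]]])

```text
t: 3.0
ee_pos: [0.484, -0.2335, 0.0376]
tcp_rot: [-0.001, 0.974, 0.227, -0.001]
ft_force: [0.6, 1.0, 0.4]
finger_gap: 0.0499
```

apply_moves(increments=[[[0,0,0],[0,0,0]],[[0,0,0],[0,0,0]],[[0,0,0],[0,0,0]],[[0,0,0],[0,0,0]],[[0,0,0],[0,0,0]],[[0,0,0],[0,0,0]],[[0,0,0],[0,0,0]],[[0,0,0],[0,0,0]]], jaw=0.5)

```text
t: 3.8
ee_pos: [0.4848, -0.2338, 0.0387]
tcp_rot: [0.0, 0.974, 0.227, 0.0]
ft_force: [0.6, -0.3, 1.2]
finger_gap: 0.0141
```

```bash
python3 - <<'E'
from h import *; from cell import arm
o=arm.get_obs();print(o)
E
```

```text
{'t': 3.8, 'joint_pos': array([ 0.58010934,  0.51856454, -0.26785285,  2.01074173,  0.22189114,
        0.6391904 , -0.94477873]), 'joint_velocities': array([ 0.00122207, -0.00140603,  0.00011546,  0.00077138, -0.00134249,
        0.00047963,  0.00041586]), 'joint_efforts': array([-5.98167744e-02, -4.36657512e+01, -2.58575857e+00, -1.49294454e+01,
       -6.62850961e-02, -7.55310827e-02, -1.44725424e-02]), 'ee_pos': array([ 0.48484881, -0.23380081,  0.03871938]), 'tcp_rot': array([1.60031855e-04, 9.73782643e-01, 2.27480366e-01, 1.45138804e-04]), 'ft_force': array([ 0.61959397, -0.30341949,  1.150289  ]), 'ft_torque': array([-0.01920526,  0.01164586, -0.0329043 ]), 'finger_gap': 0.014126012633686017}
```

Gripped with a 14.1 mm gap, which matches the bar thickness. Next I'll lift and carry it to a spot beside the neck, turning 30° CCW for wrist range.

apply_moves(increments=[[[0,0,-2],[0,0,0]],[[0,0,-3],[0,0,0]],[[0,0,-3],[0,0,0]],[[0,0,-3],[0,0,0]],[[0,0,-3],[0,0,0]],[[0,0,-3],[0,0,0]],[[0,0,-3],[0,0,0]],[[0,0,0],[0,0,0]]])

```text
t: 4.6
ee_pos: [0.487, -0.2344, 0.2426]
tcp_rot: [0.003, 0.974, 0.227, 0.003]
ft_force: [0.3, 1.0, -1.6]
finger_gap: 0.014
```

apply_moves(increments=[[[1.5,-3.6,0],[0,0,0]],[[1.5,-3.6,0],[0,0,0]],[[1.5,-3.6,0],[0,0,0]],[[1.5,-3.6,0],[0,0,0]],[[1.5,-3.7,0],[0,0,0]],[[1.5,-3.7,0],[0,0,0]],[[1.5,-3.7,0],[0,0,0]],[[1.6,-3.7,0],[0,0,0]]])

```text
t: 5.4
ee_pos: [0.4626, 0.0829, 0.2374]
tcp_rot: [0.0, 0.974, 0.227, -0.001]
ft_force: [0.7, -0.2, -1.9]
finger_gap: 0.014
```

apply_moves(increments=[[[0,0,0],[0,0,-7.5]],[[0,0,0],[0,0,-7.5]],[[0,0,0],[0,0,-7.5]],[[0,0,0],[0,0,-7.5]],[[0,0,0],[0,0,0]],[[0,0,0],[0,0,0]]])

```text
t: 6.0
ee_pos: [0.4632, 0.0814, 0.2377]
tcp_rot: [-0.0, 0.882, 0.47, -0.001]
ft_force: [-0.3, -0.1, -0.7]
finger_gap: 0.0135
```

```bash
python3 - <<'E'
from h import *; from cell import arm
o=arm.get_obs();c=arm.calibration("wrist");im=arm.camera("wrist")[:,:,::-1];cv2.imwrite("pics/w3.png",im)
print(o["t"],o["ee_pos"],o["tcp_rot"],o["joint_pos"].round(3),o["ft_force"],o["ft_torque"],o["finger_gap"])
print("pred lip",proj(c,[.514,.157,.15]))
np.savez("w3.npz",K=c["K"],pose=c["pose"])
E
```

```text
6.0 [0.46324803 0.08142843 0.23772423] [-2.84894116e-04  8.82403839e-01  4.70492133e-01 -7.32799308e-04] [ 0.288  0.18  -0.617  1.967  0.12   1.033 -0.974] [-0.32865569 -0.06339608 -0.69925731] [-0.07263809 -0.03992627  0.00274837] 0.013511035220993341
pred lip [[257.25497816  95.30366344]]
```

View pics/w3.png

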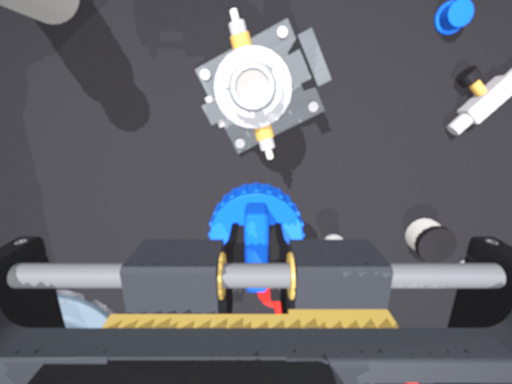

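The neck appears at about (253,88), with the cap held at the bottom at (256,225). I'll zoom in on the neck to measure it.

```bash
python3 - <<'E'
from h import *
c=dict(np.load("w3.npz"));im=cv2.imread("pics/w3.png")
z=cv2.resize(im[40:140,200:310],None,fx=7,fy=6*7/6,interpolation=cv2.INTER_CUBIC)
cv2.imwrite("pics/w3z.png",z[:600])
# held cap: blue contour upper arc -> disc plane
h=cv2.cvtColor(im,cv2.COLOR_BGR2HSV);m=cv2.inRange(h,(95,100,40),(125,255,255));m[:175]=0;m[240:]=0;m[:,:195]=0;m[:,315:]=0
top=[(x,np.flatnonzero(m[:,x])[0]) for x in range(215,297) if m[:,x].any()]
P=plane(c,top,.237-.0386+.0125)[:,:2]
A=np.c_[2*P,np.ones(len(P))];s=np.linalg.lstsq(A,(P**2).sum(1),rcond=None)[0];print("cap ctr",s[:2],np.sqrt(s[2]+s[0]**2+s[1]**2), np.array(top)[[0,40,-1]].tolist())
for r,zz in((20,.150),(24.5,.144),(35,.128)): 
  a=np.linspace(0,2*np.pi,60);q=proj(c,np.c_[.514+r/1e3*np.cos(a),.157+r/1e3*np.sin(a),zz+0*a]);print(r,q.min(0),q.max(0))
E
```

```text
cap ctr [0.46385665 0.08432197] 0.03092136809866622 [[215, 206], [255, 182], [296, 204]]
20 [232.91358682  68.81006351] [281.60218237 120.42085508]
24.5 [228.15312143  63.75891376] [286.32652112 125.41715801]
35 [218.21155965  53.14011543] [296.18709975 135.77448686]
```

View pics/w3z.png

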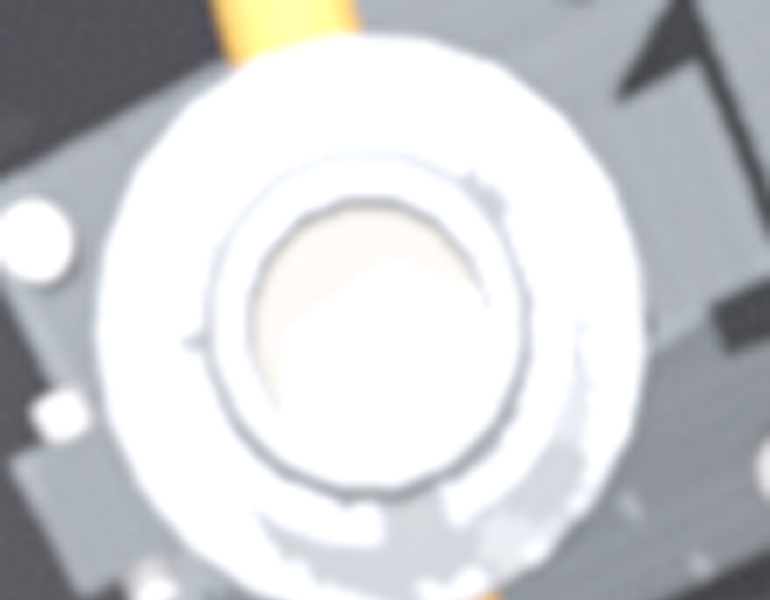

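The head circle spans x 214–292 px, as expected for 70 mm. That puts the lip centre at about (252.7,87.1) px. Next I work out the offset from the cap.

```bash
python3 - <<'E'
from h import *; from cell import arm
c=dict(np.load("w3.npz"));im=cv2.imread("pics/w3.png")
ps=[]; 
for i in range(6): arm.camera("top"); ps.append(arm.get_obs()["ee_pos"])
o=arm.get_obs();p=np.mean(ps,0);print(p,np.std(ps,0))
lip=(plane(c,[252.75,87.1],.15)-0)[0]
# correct ellipse bias by predicted centre of circle
h=cv2.cvtColor(im,cv2.COLOR_BGR2HSV);m=cv2.inRange(h,(95,100,40),(125,255,255));m[:175]=0;m[240:]=0
top=[(x,np.flatnonzero(m[:,x])[0]) for x in range(220,292)]
for zz in(.1995,):
  P=plane(c,top,zz)[:,:2];A=np.c_[2*P,np.ones(len(P))];s=np.linalg.lstsq(A,(P**2).sum(1),rcond=None)[0];r=np.sqrt(s[2]+s[0]**2+s[1]**2)
  # fixed radius fit
  from scipy.optimize import least_squares
  f=least_squares(lambda q:np.hypot(*(P-q).T)-.031,s[:2]).x
  print(zz,s[:2],r,"fixed r",f)
M=R.from_quat(o["tcp_rot"],scalar_first=True).as_matrix();T=lambda v:(M.T@np.r_[v,0]*1000).round(2)
print("lip",lip,"capoff tool mm",T(f-p[:2]),"lip-cap",T(lip[:2]-f),"lip-tcp",T(lip[:2]-p[:2]), M.round(4).tolist())
E
```

```text
[0.4637067  0.081643   0.23837011] [9.44263989e-05 6.39200917e-05 1.46557511e-04]
0.1995 [0.46145384 0.08071368] 0.0321878332825664 fixed r [0.46217719 0.08182286]
lip [0.51446674 0.16428659 0.15      ] capoff tool mm [-0.7  -1.37 -0.  ] lip-cap [97.62 -2.3  -0.  ] lip-tcp [96.92 -3.67 -0.  ] [[0.5552, 0.8317, 0.0001], [0.8317, -0.5552, -0.0001], [-0.0, 0.0001, -1.0]]
```

apply_moves(increments=[[[3,-0.1,0],[0,0,0]],[[3,-0.1,0],[0,0,0]],[[3,0,0],[0,0,0]],[[0.75,0,0],[0,0,0]],[[0,0,0],[0,0,-8]],[[0,0,0],[0,0,-8]],[[0,0,0],[0,0,-8]],[[0,0,0],[0,0,0]]])

```text
t: 7.15
ee_pos: [0.516, 0.1633, 0.2383]
tcp_rot: [-0.0, 0.765, 0.644, -0.0]
ft_force: [0.0, -0.3, -1.4]
finger_gap: 0.0134
```

apply_moves(increments=[[[0,0,1.5],[0,0,0]],[[0,0,1.5],[0,0,0]],[[0,0,1.4],[0,0,0]],[[0,0,0],[0,0,0]],[[0,0,0],[0,0,0]]])

```text
t: 7.65
ee_pos: [0.516, 0.164, 0.1939]
tcp_rot: [-0.0, 0.764, 0.645, -0.001]
ft_force: [0.5, 0.7, -0.6]
finger_gap: 0.0135
```

```bash
cat > st.py <<'E'
from h import *; from cell import arm
def st():
    ps=[];fs=[];ts=[]
    for i in range(3):
        arm.camera("top");o=arm.get_obs();ps.append(o["ee_pos"]);fs.append(o["ft_force"]);ts.append(o["ft_torque"])
    M=R.from_quat(o["tcp_rot"],scalar_first=True).as_matrix()
    print(round(o["t"],2),"p",np.mean(ps,0).round(4),"yaw",np.degrees(np.arctan2(M[1,0],M[0,0])).round(1),"tilt",np.degrees(np.arccos(-M[2,2])).round(2),"F",np.mean(fs,0).round(1),"T",np.mean(ts,0).round(3),"j",o["joint_pos"].round(2),"gap",round(o["finger_gap"],4));return o,M
if __name__=="__main__": st()
E
python3 - <<'E'
from st import *
st()
a=arm.camera("scene")[:,:,::-1];b=arm.camera("wrist")[:,:,::-1]
cv2.imwrite("pics/s4.png",np.hstack([cv2.resize(a[110:200,235:315],(400,450),interpolation=cv2.INTER_CUBIC),cv2.resize(b[60:330,136:376],(400,450))]))
E
```

```text
7.8 p [0.5165 0.1642 0.1948] yaw 80.3 tilt 0.07 F [ 0.1 -0.1 -1.8] T [-0.007 -0.087 -0.   ] j [ 0.17  0.37 -0.7   1.86  0.28  1.   -0.82] gap 0.0136
```

View pics/s4.png

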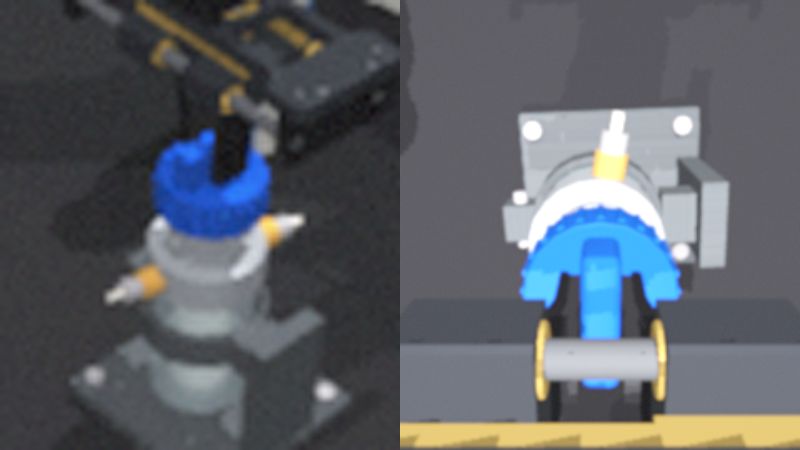

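The wrist view suggests the cap sits 1–2 mm right of the neck axis, with the head centre at about 596 and the cap at 601 in the crop. I'll measure that numerically.

```bash
python3 - <<'E'
from st import *
from scipy.optimize import least_squares
o,M=st();c=arm.calibration("wrist");im=arm.camera("wrist")[:,:,::-1].copy();cv2.imwrite("pics/w5.png",im)
p=o["ee_pos"];h=cv2.cvtColor(im,cv2.COLOR_BGR2HSV);g=im.min(2)
def fit(px,z,r):
    P=plane(c,px,z)[:,:2];f=least_squares(lambda q:np.hypot(*(P-q).T)-r,P.mean(0)-.02*M[:2,0],loss="soft_l1",f_scale=.0007);
    res=np.hypot(*(P-f.x).T)-r
    print(len(P),"rms mm",1e3*np.median(abs(res)),"world",f.x.round(4),"rel tcp in tool mm",(1e3*M.T@np.r_[f.x-p[:2],0])[:2].round(2))
m=cv2.inRange(h,(95,100,40),(125,255,255));m[:150]=0;m[245:]=0
fit([(x,np.flatnonzero(m[:,x])[0]) for x in range(218,296)],p[2]-.0386,.031)
# head: bright region top boundary
for th in(190,220,240):
  w=(g>th).astype(np.uint8);px=[]
  for y in range(172,200):
    r=np.flatnonzero(w[y,205:310])
    if len(r): px+= [(205+r[0],y,),(205+r[-1],y)]
  print(th,px[::6]); fit(px,.128,.035)
E
```

```text
8.05 p [0.5165 0.164  0.195 ] yaw 80.3 tilt 0.04 F [-0.4 -0.3 -0.9] T [-0.029 -0.07  -0.006] j [ 0.17  0.37 -0.7   1.87  0.28  1.   -0.82] gap 0.0139
78 rms mm 0.3604611967252605 world [0.5153 0.1624] rel tcp in tool mm [-1.77 -0.78]
190 [(np.int64(213), 172), (np.int64(205), 175), (np.int64(205), 178), (np.int64(205), 181), (np.int64(213), 184), (np.int64(205), 187), (np.int64(205), 190), (np.int64(205), 193), (np.int64(205), 196), (np.int64(205), 199)]
56 rms mm 3.3847405892850935 world [0.5116 0.1793] rel tcp in tool mm [14.26 -7.31]
220 [(np.int64(233), 172), (np.int64(205), 175), (np.int64(205), 178), (np.int64(206), 181), (np.int64(221), 184), (np.int64(218), 187), (np.int64(216), 190), (np.int64(215), 193), (np.int64(215), 196), (np.int64(214), 199)]
56 rms mm 0.3555521844052535 world [0.514  0.1653] rel tcp in tool mm [ 0.88 -2.59]
240 [(np.int64(235), 172), (np.int64(206), 175), (np.int64(205), 178), (np.int64(206), 181), (np.int64(221), 184), (np.int64(219), 187), (np.int64(217), 190), (np.int64(216), 193), (np.int64(215), 196), (np.int64(214), 199)]
56 rms mm 0.38866118822281776 world [0.5139 0.1645] rel tcp in tool mm [ 0.13 -2.62]
```

apply_moves(increments=[[[0.1,-0.18,0],[0,0,0]],[[0,0,0.4],[0,0,0]],[[0,0,0.3],[0,0,0]],[[0,0,0.2],[0,0,0]],[[0,0,0],[0,0,0]],[[0,0,0],[0,0,0]]])

```text
t: 8.7
ee_pos: [0.5147, 0.1652, 0.1854]
tcp_rot: [-0.0, 0.764, 0.645, -0.0]
ft_force: [-0.2, 0.6, -2.1]
finger_gap: 0.0136
```

```bash
python3 st.py
```

```text
8.85 p [0.5147 0.1652 0.1856] yaw 80.3 tilt 0.02 F [ 0.  -0.3 -1.1] T [-0.036 -0.097  0.021] j [ 0.16  0.38 -0.69  1.88  0.29  0.98 -0.83] gap 0.0138
```

apply_moves(increments=[[[0,0,0.1],[0,0,0]],[[0,0,0.1],[0,0,0]],[[0,0,0.05],[0,0,0]],[[0,0,0],[0,0,0]]])

```text
t: 9.25
ee_pos: [0.5146, 0.1652, 0.1829]
tcp_rot: [-0.0, 0.764, 0.645, -0.0]
ft_force: [0.4, -0.5, -1.0]
finger_gap: 0.0141
```

```bash
python3 st.py
```

```text
9.4 p [0.5146 0.1652 0.183 ] yaw 80.3 tilt 0.01 F [ 0.3 -0.2 -0.9] T [-0.016 -0.122 -0.011] j [ 0.16  0.39 -0.69  1.88  0.29  0.98 -0.83] gap 0.0137
```

apply_moves(increments=[[[0,0,0.05],[0,0,0]],[[0,0,0.05],[0,0,0]],[[0,0,0],[0,0,0]],[[0,0,0],[0,0,0]]])

```text
t: 9.8
ee_pos: [0.5148, 0.1653, 0.1824]
tcp_rot: [0.0, 0.764, 0.645, 0.0]
ft_force: [-1.0, -0.6, 2.2]
finger_gap: 0.0141
```

```bash
python3 st.py
```

```text
9.95 p [0.5148 0.1653 0.1824] yaw 80.3 tilt 0.03 F [-0.7 -0.5  2.4] T [-0.149  0.085  0.002] j [ 0.16  0.39 -0.69  1.88  0.3   0.98 -0.83] gap 0.0136
```

Contact at TCP z 0.1824 puts the seat 13 mm over the lip, so the lugs are on the ridges. I'll add a light press and turn backward.

apply_moves(increments=[[[0,0,0.1],[0,0,0]],[[0,0,0],[0,0,-2.5]],[[0,0,0],[0,0,-2.5]],[[0,0,0],[0,0,-2.5]],[[0,0,0],[0,0,-2.5]],[[0,0,0],[0,0,-2.5]],[[0,0,0],[0,0,0]]])

```text
t: 10.65
ee_pos: [0.5154, 0.1661, 0.1822]
tcp_rot: [0.0, 0.689, 0.724, 0.001]
ft_force: [-0.2, 0.6, 6.7]
finger_gap: 0.0139
```

```bash
python3 st.py
```

```text
10.8 p [0.5154 0.1661 0.1822] yaw 92.8 tilt 0.15 F [-0.6  0.2  6.8] T [-0.013  0.151  0.006] j [ 0.2   0.4  -0.74  1.88  0.32  0.98 -0.64] gap 0.0139
```

apply_moves(increments=[[[0,0,0],[0,0,-3]],[[0,0,0],[0,0,-3]],[[0,0,0],[0,0,-3]],[[0,0,0],[0,0,-3]],[[0,0,0],[0,0,-1]]])

```text
t: 11.3
ee_pos: [0.5153, 0.1663, 0.1822]
tcp_rot: [0.0, 0.603, 0.798, 0.001]
ft_force: [-1.1, 0.5, 7.0]
finger_gap: 0.0138
```

```bash
python3 st.py
```

```text
11.45 p [0.5153 0.1662 0.1822] yaw 105.8 tilt 0.14 F [-0.9  0.1  7.2] T [ 0.037  0.23  -0.092] j [ 0.23  0.41 -0.79  1.88  0.35  0.99 -0.44] gap 0.0137
```

apply_moves(increments=[[[0,0,0],[0,0,-3]],[[0,0,0],[0,0,-3]],[[0,0,0],[0,0,-3]],[[0,0,0],[0,0,-3]],[[0,0,0],[0,0,-1]]])

```text
t: 11.95
ee_pos: [0.5151, 0.1662, 0.1822]
tcp_rot: [0.0, 0.509, 0.861, 0.001]
ft_force: [-1.8, 0.2, 8.0]
finger_gap: 0.0136
```

apply_moves(increments=[[[0,0,0],[0,0,-3]],[[0,0,0],[0,0,-3]],[[0,0,0],[0,0,-3]],[[0,0,0],[0,0,-3]],[[0,0,0],[0,0,-1]]])

```text
t: 12.45
ee_pos: [0.5145, 0.165, 0.1805]
tcp_rot: [-0.0, 0.408, 0.913, -0.0]
ft_force: [-1.0, -0.7, -1.6]
finger_gap: 0.0137
```

Dropped: Fz fell to zero and z is down to 0.1805. I'll lower into the mouths.

apply_moves(increments=[[[0,0,0.1],[0,0,0]],[[0,0,0.1],[0,0,0]],[[0,0,0.1],[0,0,0]],[[0,0,0],[0,0,0]]])

```text
t: 12.85
ee_pos: [0.5145, 0.1651, 0.1778]
tcp_rot: [-0.0, 0.408, 0.913, -0.0]
ft_force: [-0.4, 0.0, -0.9]
finger_gap: 0.0139
```

```bash
python3 st.py
```

```text
13.0 p [0.5146 0.1652 0.178 ] yaw 131.8 tilt 0.01 F [-0.5  0.3 -0.7] T [ 0.02  -0.152 -0.005] j [ 0.3   0.45 -0.9   1.88  0.42  1.01 -0.04] gap 0.0137
```

apply_moves(increments=[[[0,0,0.1],[0,0,0]],[[0,0,0.1],[0,0,0]],[[0,0,0.1],[0,0,0]],[[0,0,0.05],[0,0,0]],[[0,0,0],[0,0,0]]])

```text
t: 13.5
ee_pos: [0.5146, 0.1652, 0.1746]
tcp_rot: [0.0, 0.408, 0.913, -0.0]
ft_force: [-0.5, -0.3, -0.6]
finger_gap: 0.0139
```

```bash
python3 st.py
```

```text
13.65 p [0.5146 0.1652 0.1746] yaw 131.8 tilt 0.01 F [-0.  -0.2 -0.6] T [ 0.001 -0.07  -0.011] j [ 0.3   0.46 -0.89  1.88  0.42  1.   -0.05] gap 0.0138
```

apply_moves(increments=[[[0,0,0.05],[0,0,0]],[[0,0,0],[0,0,0]],[[0,0,0.02],[0,0,4]],[[0,0,0.03],[0,0,4]],[[0,0,0.03],[0,0,4]],[[0,0,0],[0,0,0]]])

```text
t: 14.25
ee_pos: [0.5156, 0.1656, 0.1741]
tcp_rot: [0.001, 0.502, 0.865, 0.001]
ft_force: [1.8, -0.5, 4.1]
finger_gap: 0.0137
```

```bash
python3 st.py
```

```text
14.4 p [0.5156 0.1656 0.1741] yaw 119.9 tilt 0.14 F [ 1.2 -0.8  5. ] T [-0.14  -0.394 -0.046] j [ 0.27  0.44 -0.84  1.88  0.39  0.99 -0.23] gap 0.0138
```

apply_moves(increments=[[[0,0,0.02],[0,0,4]],[[0,0,0.03],[0,0,4]],[[0,0,0.03],[0,0,4]],[[0,0,0.03],[0,0,4]],[[0,0,0],[0,0,0]]])

```text
t: 14.9
ee_pos: [0.5157, 0.1652, 0.1729]
tcp_rot: [0.001, 0.617, 0.787, 0.001]
ft_force: [1.7, -0.7, 4.5]
finger_gap: 0.0137
```

```bash
python3 st.py
```

```text
15.05 p [0.5157 0.1652 0.1729] yaw 103.9 tilt 0.14 F [ 1.1 -1.1  5.5] T [-0.357 -0.354  0.007] j [ 0.22  0.42 -0.78  1.89  0.36  0.97 -0.48] gap 0.0136
```

It is descending at thread pitch. Continue forward.

apply_moves(increments=[[[0,0,0.03],[0,0,4]],[[0,0,0.03],[0,0,4]],[[0,0,0.03],[0,0,4]],[[0,0,0.03],[0,0,4]],[[0,0,0.03],[0,0,4]],[[0,0,0.03],[0,0,4]],[[0,0,0],[0,0,0]]])

```text
t: 15.75
ee_pos: [0.5153, 0.1652, 0.171]
tcp_rot: [0.001, 0.767, 0.641, 0.001]
ft_force: [0.8, -0.8, 5.4]
finger_gap: 0.0139
```

```bash
python3 st.py
```

```text
15.9 p [0.5153 0.1652 0.171 ] yaw 79.8 tilt 0.09 F [ 0.6 -0.7  5.9] T [-0.267 -0.237 -0.094] j [ 0.15  0.4  -0.68  1.89  0.3   0.95 -0.85] gap 0.014
```

apply_moves(increments=[[[0,0,0.03],[0,0,4]],[[0,0,0.03],[0,0,4]],[[0,0,0.03],[0,0,4]],[[0,0,0.02],[0,0,4]],[[0,0,0],[0,0,0]]])

```text
t: 16.4
ee_pos: [0.5153, 0.1658, 0.1697]
tcp_rot: [0.0, 0.849, 0.529, 0.001]
ft_force: [0.4, 0.1, 4.4]
finger_gap: 0.0133
```

```bash
python3 st.py
```

```text
16.55 p [0.5152 0.1657 0.1697] yaw 63.9 tilt 0.11 F [1.2 1.2 5.2] T [ 0.127 -0.465 -0.014] j [ 0.1   0.39 -0.62  1.9   0.27  0.94 -1.1 ] gap 0.0139
```

apply_moves(increments=[[[0,0,0.02],[0,0,3]],[[0,0,0.02],[0,0,3]],[[0,0,0],[0,0,0]]])

```text
t: 16.85
ee_pos: [0.5151, 0.1656, 0.1696]
tcp_rot: [0.0, 0.875, 0.483, 0.001]
ft_force: [0.5, 0.3, 8.3]
finger_gap: 0.0142
```

```bash
python3 st.py
```

```text
17.0 p [0.5151 0.1655 0.1696] yaw 57.9 tilt 0.07 F [1.1 0.4 7.5] T [ 0.048 -0.174 -0.054] j [ 0.08  0.38 -0.59  1.9   0.26  0.94 -1.19] gap 0.0138
```

apply_moves(increments=[[[0,0,0],[0,0,3]],[[0,0,0],[0,0,3]],[[0,0,0],[0,0,0]]])

```text
t: 17.3
ee_pos: [0.5151, 0.1655, 0.1696]
tcp_rot: [0.0, 0.899, 0.437, 0.001]
ft_force: [0.8, 0.1, 8.5]
finger_gap: 0.0136
```

```bash
python3 st.py
```

```text
17.45 p [0.5151 0.1655 0.1696] yaw 51.9 tilt 0.06 F [0.6 0.  7.5] T [-0.013 -0.129 -0.039] j [ 0.07  0.38 -0.57  1.9   0.25  0.94 -1.29] gap 0.0137
```

apply_moves(increments=[[[0,0,0],[0,0,3]],[[0,0,0],[0,0,2]],[[0,0,0],[0,0,0]]])

```text
t: 17.75
ee_pos: [0.5152, 0.1654, 0.1696]
tcp_rot: [0.0, 0.917, 0.398, 0.001]
ft_force: [0.8, 0.2, 7.3]
finger_gap: 0.014
```

```bash
python3 st.py
```

```text
17.9 p [0.5152 0.1653 0.1696] yaw 46.9 tilt 0.09 F [ 1.1 -0.5  8. ] T [-0.078 -0.192  0.22 ] j [ 0.05  0.37 -0.55  1.9   0.24  0.93 -1.37] gap 0.0137
```

apply_moves(increments=[[[0,0,0],[0,0,1.5]],[[0,0,0],[0,0,0]]])

```text
t: 18.1
ee_pos: [0.5153, 0.1653, 0.1696]
tcp_rot: [0.0, 0.922, 0.386, 0.001]
ft_force: [1.2, -0.5, 7.5]
finger_gap: 0.0135
```

```bash
python3 st.py; python3 st.py
```

```text
18.25 p [0.5153 0.1653 0.1696] yaw 45.5 tilt 0.1 F [ 1.2 -0.4  7.2] T [-0.064 -0.19   0.381] j [ 0.05  0.37 -0.55  1.9   0.24  0.93 -1.39] gap 0.0138
18.4 p [0.5153 0.1653 0.1696] yaw 45.5 tilt 0.1 F [ 1.5 -0.8  7.4] T [-0.06  -0.214  0.38 ] j [ 0.05  0.37 -0.55  1.9   0.24  0.93 -1.39] gap 0.0134
```

The moment is 0.38 N m, so the cap is snug and I stop turning. I'll take off the downward press, open the jaws and retreat straight up.

apply_moves(increments=[[[0,0,-0.1],[0,0,0]],[[0,0,0],[0,0,0]]])

```text
t: 18.6
ee_pos: [0.5152, 0.1653, 0.1697]
tcp_rot: [0.0, 0.923, 0.386, 0.001]
ft_force: [4.4, 1.5, 0.2]
finger_gap: 0.0137
```

apply_moves(increments=[[[0,0,0],[0,0,0]],[[0,0,0],[0,0,0]],[[0,0,0],[0,0,0]],[[0,0,0],[0,0,0]],[[0,0,0],[0,0,0]],[[0,0,0],[0,0,0]]], jaw=5)

```text
t: 19.2
ee_pos: [0.5145, 0.1651, 0.1697]
tcp_rot: [0.0, 0.923, 0.385, -0.0]
ft_force: [-0.3, -0.3, -1.1]
finger_gap: 0.0486
```

apply_moves(increments=[[[0,0,-1],[0,0,0]],[[0,0,-2],[0,0,0]],[[0,0,-3],[0,0,0]],[[0,0,-4],[0,0,0]],[[-3,0,0],[0,0,0]],[[-3,0,0],[0,0,0]],[[0,0,0],[0,0,0]],[[0,0,0],[0,0,0]]])

```text
t: 20.0
ee_pos: [0.4726, 0.1224, 0.2708]
tcp_rot: [0.0, 0.923, 0.385, 0.001]
ft_force: [1.3, -0.1, -0.4]
finger_gap: 0.0505
```

```bash
python3 - <<'E'
from st import *
o,M=st();a=arm.camera("scene")[:,:,::-1].copy();b=arm.camera("wrist")[:,:,::-1].copy();c=arm.calibration("wrist")
cv2.imwrite("pics/end.png",np.hstack([cv2.resize(a[130:205,230:320],(400,333),interpolation=cv2.INTER_CUBIC),cv2.resize(b,(400,300)).copy() if 0 else cv2.resize(b,(444,333))])[:,:800])
h=cv2.cvtColor(b,cv2.COLOR_BGR2HSV)
for x in blobs(cv2.inRange(h,(95,100,40),(125,255,255)),300): print(x,plane(c,x[0],.165).round(4))
E
```

```text
20.15 p [0.473  0.1233 0.2704] yaw 45.4 tilt 0.05 F [0.5 0.1 0.1] T [-0.038 -0.054  0.005] j [ 0.17  0.17 -0.57  1.89  0.1   1.11 -1.22] gap 0.0499
([424.2, 19.8], [407, 3, 36, 36, 970]) [[0.6751 0.1339 0.165 ]]
([34.1, 62.1], [2, 17, 50, 81, 1368]) [[0.4208 0.3411 0.165 ]]
([256.8, 131.8], [224, 99, 67, 67, 3304]) [[0.5148 0.1663 0.165 ]]
```

View pics/end.png

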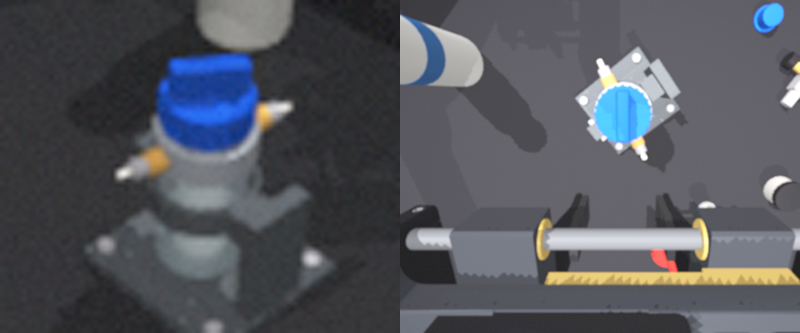

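The cap sits level and low on the head, centred at (0.515,0.166). The ports are where they started, and the gripper is clear.

```bash
python3 -c "
from cell import arm
print(arm.close_job())"
```

```text
the job is handed in; nothing more can be done
None
```

The blue cap is screwed home on the filter neck and let go, and the job is handed in at about 20 s. No verdict came back.

- **Placing:** I gripped the bar and set the cap on the neck, where it touched 13 mm above the lip, so the lugs were on the ridges. Pressing with 7–8 N, I turned it back about 51° until it dropped.
- **Screwing:** I lowered it into the mouths and turned it forward about 86° (1.5 rad). It came down at the thread pitch and stopped at the height expected for fully home. The push never passed about 9 N.
- **Snugness:** The turning moment reached 0.38 N m. That is a little above the 0.15–0.3 N m given for snug, but below the 0.6 N m at which the housing slips.
- **Last checks:** After release the cap looks level and centred at about (0.515, 0.166). The gripper is clear, with no force on it. The side fittings look unmoved by eye, and nothing else I could see had moved; I did not measure either.
- **Disagreement:** Camera estimates of the cap's offset from the neck differed by 1–2 mm, so I corrected 2 mm before contact. Side forces then stayed under about 2 N while I turned the cap, and reached about 4.6 N for a moment as I took the press off before letting go.
- **Not measured:** I could not measure the grip on the thread after release, so I judge it only from the turning moment.

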